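# Turn the panel to its black face and hover the stencil over it

## Robot

A 6-joint arm with a two-finger parallel gripper is mounted at the origin on the work surface. World frame = base frame: x ahead of the robot, y to its left, z up, the work surface at z = 0. Lengths are in mm, angles in degrees, forces in N, time in s.
With the tool pointing down it reaches from about 250 to 725 mm from the base axis. Payload 9.7 kg.
Tool frame: the origin (TCP) lies at the centre of the arm's flange, where the gripper is bolted on; the fingertips stand 173 mm ahead of it and the grasp point (between the pads) lies 155 mm ahead of it (tip_extent is the z of the fingertips in the tool frame, in mm); z points along the fingers, y is the direction in which the jaws open and shut (so a half turn about z gives the same grasp; the last joint's range is limited). The gripper opens to 85 mm and grips with 20 to 120 N. Pads are 22 mm wide; open, the fingers measure 114 mm over their backs; the gripper's body (76 mm by 85 mm) begins 54 mm behind the grasp point. The pads swing forward as they close: fully open they stand 13 mm farther back than shut.
Start: joints at [69.729, 4.979, 10.078, 95.1, 0, 90], TCP at [190.553, 515.933, 404.684] pointing down, gripper open.
Joint ranges: [-179.16, 179.16], [-48.56, 103.87], [-65.8, 70.77], [-126.05, 130.52], [-82.76, 87.17], [-180, 180]. Speed limits (degrees/s): [127.2, 127.2, 147.25, 180, 180, 180].

## Interface

Orientations are given as [roll, pitch, yaw] about the fixed x, y, z axes, in that order (R = Rz(yaw) Ry(pitch) Rx(roll)).
In Python, from rig import * gives the robot as it stands.
- The arm moves only by the tool servo_tool, never from a script. Its argument "plan" is a list that holds one entry, the list of rows, each a list of 7 numbers: the turn, a rotation vector about the tool's x, y, z in rad, then the shift along the tool's x, y, z in mm, then the gripper command: -1 is fully open, 1 is shut, values between are in proportion. A call has exactly 10 rows; each row is the pose to reach, as a shift and turn from the pose commanded when the call began, along the tool's axes at that moment; what a row does not reach only later rows make up. A row lasts 1/8 s, in which the tool goes at most 62.5 mm and 10.7 degrees, less where a joint would pass 70% of its speed; a pose out of reach is approached as far as the arm can. A call with a gripper value outside its range is refused whole. The fingers move at their own pace and stop on an object; "squeeze" is the grip in N (left out, the last holds). Time passes only in rows, so rows that repeat a pose let the fingers close, or fill a call up. It gives the time, the measured TCP pose, the force and the opening at its end, in the units of the state.
- read_state(): the state, without advancing time (a new reading comes with each control period).
- snapshot(name): name is "scene" or "top"; returns a dict with "img" (480x640x3 uint8, red, green, blue), "fov_y" (degrees; the focal length in pixels is half the picture's height over the tangent of half this angle, whatever the lens; pixels are square), "cx", "cy" (the principal point, pixels), "D" ([k1, k2, p1, p2, k3] as OpenCV has them; the pictures are not rectified), "extrinsics" (4x4, takes a point from world to camera coordinates). Camera axes: x right, y up, looking along -z (the intrinsics and any distortion apply to the point x, -y, -z); pixel columns grow to the right and rows downward; lengths in mm; the calibration is good to about 2 mm. A picture is of the moment at which its call begins. There is no depth.
- close_job(): hands the job in, once; it reports no verdict.
The state is a dict: "clock": time; "joint_pos": joint angles; "qd": joint speeds; "tau": joint torques, N m; "ee_pos": TCP position; "tool_rot": TCP orientation; "force": force on the tool from outside, world axes, zero at the start; "ft_torque": the same for the moment, N m; "gripper_width": opening from 0.0 (shut) to 1.0 (fully open).
Only numpy, scipy, OpenCV 4.12 (cv2) and the standard library are available. Lean on these libraries where they do the work, as an engineer would, in place of code of your own. Each camera call takes 0.05 s, during which the arm holds its last target.

## Task

The two-sided panel in the turning jig shows its plywood face: turn it right over (the red rod is its handle and goes up and over to the far side) until it reaches its stop and lies level with its black face up. Then pick up the white stencil (the black fin is its handle), carry it over the row of paint bottles and hold it level about a centimetre above the black face, with the red-edged hole over the red dot and the yellow-edged hole over the yellow dot, ready for spraying. The stencil must never touch the panel or jig, and no bottle, jar, pot, tin or tape roll may be knocked over or pushed out of its place; finish while still holding the stencil hovering there, without putting it down or letting go.

Things in the scene. Friction and masses are not known exactly. Their poses are not given: they have to be found in the camera images.
- jig: Turning jig fixed to the table: grey base plate 120 x 210 x 12 mm with two aluminium posts (22 x 12 mm, tops 95 mm above the table) at its y = +87 and -87 mm. Origin: centre of its underside, on the table; z up; y along the pivot axis, which runs 85 mm above the table through x = 0. Its yaw differs each time (within about 0.3 rad). Fixed, does not slide.
- panel (a joint): Angle of the two-sided panel (130 x 150 x 8 mm, aluminium edge, plywood on one face, black on the other) about the jig's pivot axis. 0: level, plywood face up, rod handle on the jig's -x side (towards the robot). It grows as the handle goes up and over to the jig's +x side, to a firm stop at 3.14: level, black face up. Balanced, and stiff enough (about 0.06 N m) to stay where it is left. It starts between 0 and 0.3.
- handle (a point): Grip point on the red rod handle: a round rod 12 mm in diameter, parallel to the pivot axis and 58 mm from it, in the panel's plane, that sticks out 67 mm past the panel's edge on the jig's +y side. This point lies on the rod's axis, 118 mm from the jig's middle along y (panel edge at 75 mm, post from 81 to 93 mm, rod end at 142 mm). The rod can turn between the fingers.
- hover_centre (a point): Point fixed to the jig: the middle of the panel's upper face when it lies level, 89.5 mm above the table. Axes as the jig's.
- red_dot (a point): Centre of the red dot (10 mm across) on the panel's black face; faces down and is hidden until the panel has been turned. With the black face up it lies at x = +42, y = +52 mm in the jig's frame.
- yellow_dot (a point): Centre of the yellow dot (10 mm across) on the panel's black face, hidden until the panel has been turned. With the black face up it lies at x = -42, y = -52 mm in the jig's frame.
- stencil: Loose white plastic stencil plate, 110 x 130 x 4 mm (x, y, z), 0.07 to 0.14 kg, lying flat on the table with its fin up. Origin: centre of its underside; z up. When its x and y axes match the jig's and its origin is above hover_centre, both holes are over their dots.
- fin (a point): Grip point on the stencil's upright black fin: 12 mm thick (x), 50 mm long (y), its top 48 mm above the stencil's underside. The point lies in the fin's middle, at x = -42, y = +5, z = +33 mm in the stencil's frame, near its -x edge.
- red_hole (a point): Centre of the red-edged square hole (14 mm) in the stencil, at the level of its underside: x = +42, y = +52 mm in the stencil's frame.
- yellow_hole (a point): Centre of the yellow-edged square hole (14 mm) in the stencil, at the level of its underside: x = -42, y = -52 mm in the stencil's frame.
- bottle_teal: Bystander: teal paint bottle, diameter 46, height 130 mm, one of four loose things in the row between stencil and jig (their order changes). Origin: centre of its underside; z up.
- bottle_violet: Bystander in the row: violet paint bottle, diameter 46, height 120 mm. Origin: centre of its underside.
- jar_ochre: Bystander in the row: ochre paint jar, diameter 52, height 85 mm. Origin: centre of its underside.
- bottle_red: Bystander in the row: red paint bottle, diameter 46, height 125 mm. Origin: centre of its underside.
- paint_tin: Bystander: low pale steel paint tin on the far side of the stencil, diameter 64, height 45 mm. Origin: centre of its underside.
- tape_roll: Bystander: yellow tape roll lying on the left beyond the jig, diameter 90, height 24 mm. Origin: centre of its underside.
- white_pot: Bystander: white paint pot at the back, diameter 60, height 70 mm. Origin: centre of its underside.
Not all that is in view belongs to the job. What is shaped like the stencil but pink or turquoise is not meant.

How it is judged (in metres and radians):
On the way, in this order (a step that is already met when the one before it is completed fails the run):
1. the panel has been turned right over, black face up, against its stop (value of joint panel above 3.04 rad and height (world z) of stencil below 0.02 m), for 0.2 s.
2. the stencil has been lifted off the table in the gripper (height (world z) of stencil above 0.05 m and contact force between stencil and the fingers above 2 N), for 0.1 s.
At the end, for the whole second after the job is handed in: Panel fully turned, black face up (joint above 3.04 rad); stencil held by the fingers, still (under 20 mm/s), level within 0.07 rad, underside 3 to 20 mm above the black face, touching neither jig nor panel, each coloured hole within 7 mm horizontally of the dot of its colour (value of joint panel above 3.04 rad and horizontal distance between red_hole and red_dot below 0.007 m and horizontal distance between yellow_hole and yellow_dot below 0.007 m and z of stencil in the frame of hover_centre between 0.003 and 0.02 m and angle between stencil's own z axis and vertical below 0.07 rad and linear speed of stencil below 0.02 m/s and contact force between stencil and the fingers above 2 N and contact force between stencil and jig below 0.1 N); the arm keeps its last pose, push and grip.
It fails at once if the stencil touches the panel or the jig (more than 0.3 N) (contact force between stencil and jig above 0.3 N).
It fails at once if a bystander is knocked over or shifted by more than 20 mm (distance of any of bottle_teal, bottle_violet, jar_ochre, bottle_red, paint_tin, tape_roll, white_pot from where it was at the start of the episode above 0.02 m or angle between any of bottle_teal, bottle_violet, jar_ochre, bottle_red, paint_tin, white_pot's own z axis and vertical above 0.5 rad).
It also fails if it takes over 64 s, if anything falls off the work surface, if the arm or the gripper's body presses on something with over 40 N, if the wrist force passes 120 N, or if a joint passes its speed limit or range.

## Working session

There is one attempt and no reset: what is moved stays moved. The work goes in short steps, Python scripts to look and compute and a tool call to move; the robot and the scene stay as the last step left them, time stands still between calls to the robot, and variables do not carry over. Pictures are saved under pics/ and viewed, and the job is handed in when it is done.

Besides the shell and the picture viewer there is one more tool, called after ">>>" as name(argument=value, ...) on one line, values as JSON. servo_tool: Moves the arm, as the interface text tells. Its arguments: {"type":"object","properties":{"plan":{"type":"array"},"squeeze":{"type":"number"}},"required":["plan"]}

```bash
ls; mkdir -p pics
cat > h.py <<'E'
from rig import *
import numpy as np, cv2
def save(s,name): cv2.imwrite('pics/'+name+'.png', cv2.cvtColor(s['img'],cv2.COLOR_RGB2BGR))
E
python3 - <<'E'
from h import *
print(read_state())
for n in("scene","top"):
    s=snapshot(n); save(s,n+'0'); np.savez('pics/'+n+'0.npz',**s)
    print(n,s['fov_y'],s['cx'],s['cy'],s['D'],np.round(s['extrinsics'],3).tolist())
E
```

```text
pics
{'clock': 0.0, 'joint_pos': array([ 6.97286900e+01,  5.01108912e+00,  1.00334728e+01,  9.50986996e+01,
       -2.31594558e-03,  9.00014382e+01]), 'qd': array([ 0.0422682 , -0.03018868, -0.0300586 , -0.09103772, -0.07366851,
        0.00773137]), 'tau': array([-1.53826804e-03, -5.20380163e+01,  4.64816236e+01,  1.62492710e-02,
       -7.22503546e-05, -2.51183769e-05]), 'ee_pos': array([190.56121363, 515.93471795, 403.97422612]), 'tool_rot': array([-1.79923684e+02,  2.31785912e-03,  1.59727255e+02]), 'force': array([-0.14276971, -0.80271475, -0.10502894]), 'ft_torque': array([ 0.02377729, -0.02389583, -0.0018753 ]), 'gripper_width': 0.9991075219071329}
scene 48.0376845896848 313.2777102206641 237.34081733294175 [-0.08257724  0.          0.          0.          0.        ] [[-0.673, 0.74, -0.013, 419.955], [-0.406, -0.354, 0.842, 97.068], [0.619, 0.572, 0.539, -1833.005], [0.0, 0.0, 0.0, 1.0]]
top 50.11504221661341 318.0586350838192 244.65005637398298 [-0.04311357  0.          0.          0.          0.        ] [[-0.011, -1.0, -0.004, -52.095], [0.995, -0.011, 0.097, -524.134], [-0.097, -0.003, 0.995, -1358.991], [0.0, 0.0, 0.0, 1.0]]
```

View pics/scene0.png

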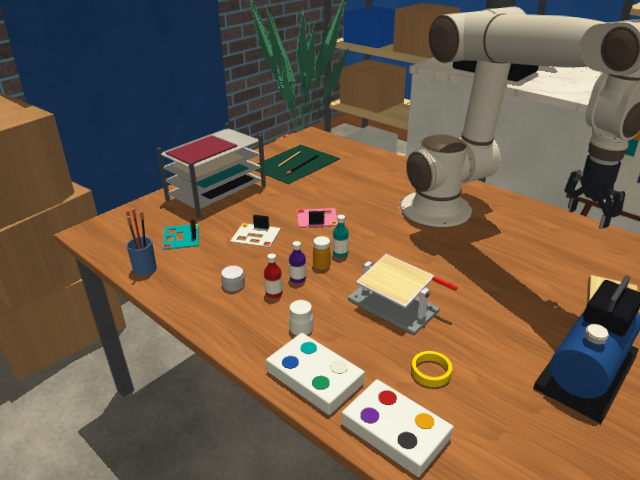

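View pics/top0.png

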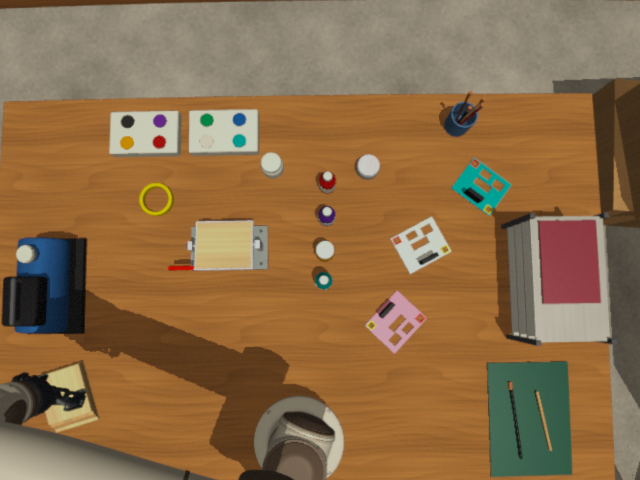

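```bash
cat >> h.py <<'E'
def K(s):
    f=240/np.tan(np.radians(s['fov_y'])/2); return np.array([[f,0,s['cx']],[0,f,s['cy']],[0,0,1.]])
def ray(s,uv):
    uv=np.asarray(uv,float).reshape(-1,1,2)
    n=cv2.undistortPoints(uv,K(s),np.asarray(s['D'],float)).reshape(-1,2)
    E=np.asarray(s['extrinsics']);R=E[:3,:3];t=E[:3,3]
    d=np.c_[n[:,0],-n[:,1],-np.ones(len(n))]@R
    return -R.T@t, d/np.linalg.norm(d,axis=1,keepdims=True)
def onz(s,uv,z):
    c,d=ray(s,uv); return c+d*((z-c[2])/d[:,2])[:,None]
def tri(s1,uv1,s2,uv2):
    c1,d1=ray(s1,uv1);c2,d2=ray(s2,uv2);out=[]
    for a,b in zip(d1,d2):
        A=np.c_[a,-b];k=np.linalg.lstsq(A,c2-c1,rcond=None)[0]
        p,q=c1+a*k[0],c2+b*k[1];out.append(np.r_[(p+q)/2,np.linalg.norm(p-q)])
    return np.array(out)
def proj(s,P):
    P=np.asarray(P,float).reshape(-1,3);E=np.asarray(s['extrinsics'])
    c=P@E[:3,:3].T+E[:3,3]; c=c*[1,-1,-1]
    return cv2.projectPoints(c,np.zeros(3),np.zeros(3),K(s),np.asarray(s['D'],float))[0].reshape(-1,2)
def load(n): return dict(np.load('pics/'+n+'.npz'))
def crop(s,x0,y0,w,h,k,name):
    im=cv2.resize(s['img'][y0:y0+h,x0:x0+w],None,fx=k,fy=k,interpolation=cv2.INTER_CUBIC)
    cv2.imwrite('pics/'+name+'.png',cv2.cvtColor(im,cv2.COLOR_RGB2BGR))
E
python3 - <<'E'
from h import *
t=load('top0');s=load('scene0')
crop(t,380,205,80,75,8,'tsten');crop(s,220,205,70,50,10,'ssten')
crop(t,160,205,120,80,6,'tjig');crop(s,340,245,125,90,6,'sjig')
E
```

```text
(no output)
```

View pics/tsten.png

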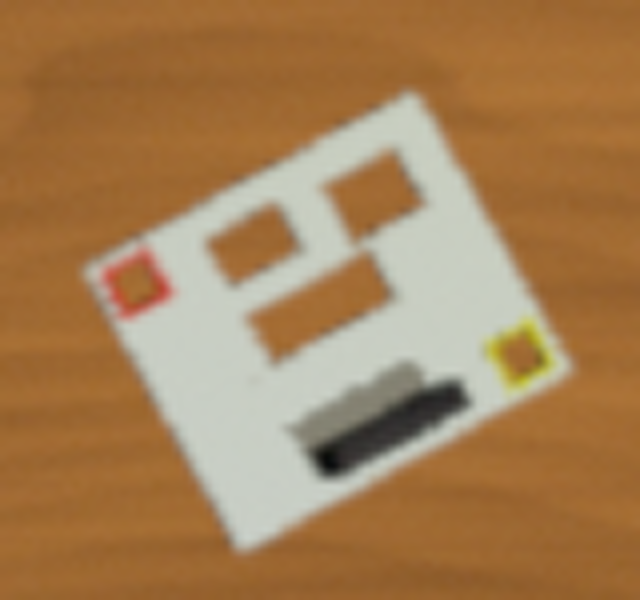

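View pics/ssten.png

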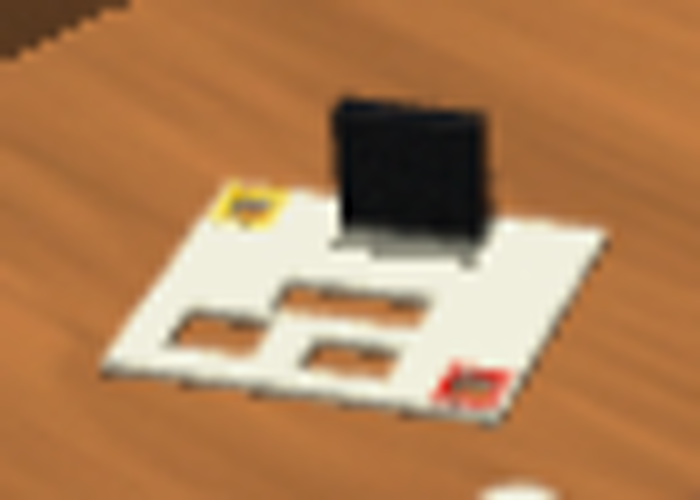

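View pics/tjig.png

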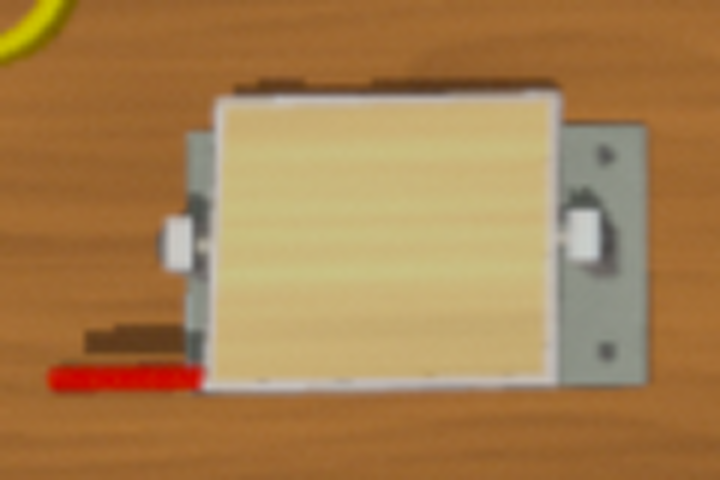

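View pics/sjig.png

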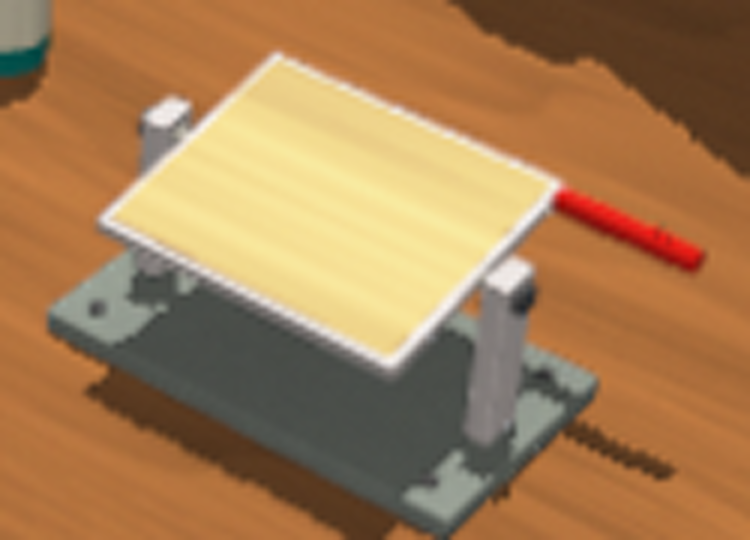

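White stencil at top (420,243), with pink (397,321) and turquoise (481,186) decoys. I choose the white one: its red-edged hole is at crop (138,283), its yellow-edged hole at (520,353) and the fin near the yellow side. Next come the measurements.

```bash
cat > m.py <<'E'
from h import *
t=load('top0');s=load('scene0')
T=lambda p:(np.array(p,float)+.5)/8-.5+[380,205]
S=lambda p:(np.array(p,float)+.5)/10-.5+[220,205]
TJ=lambda p:(np.array(p,float)+.5)/6-.5+[160,205]
SJ=lambda p:(np.array(p,float)+.5)/6-.5+[340,245]
np.set_printoptions(precision=1,suppress=True)
# stencil corners
tc=T([[85,270],[413,92],[575,372],[240,550]]); sc=S([[497,415],[105,365],[225,185],[605,232]])
print('corner tri\n',tri(t,tc,s,sc)); C=onz(t,tc,4); print('top z4\n',C,C.mean(0)); C2=onz(s,sc,4); print('scene z4\n',C2,C2.mean(0))
m=np.array([[55,65],[55,-65],[-55,-65],[-55,65.]])
def fit(m,P):
    a=m-m.mean(0);b=P-P.mean(0); th=np.arctan2((a[:,0]*b[:,1]-a[:,1]*b[:,0]).sum(),(a*b).sum())
    R=np.array([[np.cos(th),-np.sin(th)],[np.sin(th),np.cos(th)]]); o=P.mean(0)-R@m.mean(0)
    return np.degrees(th),o,np.linalg.norm((m@R.T+o)-P,axis=1)
print('fit top',fit(m,C[:,:2]),'scene',fit(m,C2[:,:2]))
# holes
h=onz(t,T([[138,283],[520,353]]),4);print('holes',h, 'mid',h.mean(0))
hs=onz(s,S([[470,385],[250,206]]),4);print('holes scene',hs,hs.mean(0))
# fin
print('fin top', onz(t,T([[392,428]]),48))
# posts
tp=TJ([[179,243],[586,235]]);sp=SJ([[509,272],[167,110]])
print('posts tri\n',tri(t,tp,s,sp)); P=onz(t,tp,95);print(P,P.mean(0)); Q=onz(s,sp,95);print(Q,Q.mean(0))
d=P[0]-P[1];print('jig yaw',np.degrees(np.arctan2(-d[0],d[1])),np.linalg.norm(d)); d=Q[0]-Q[1];print('yaw s',np.degrees(np.arctan2(-d[0],d[1])))
# rod
print('rod ends',tri(t,TJ([[50,379],[203,379]]),s,SJ([[700,262],[560,198]])))
# panel corners
print('panel',tri(t,TJ([[215,98],[562,90],[557,385],[201,388]]),s,SJ([[392,368],[100,222],[277,55],[562,185]])))
E
python3 m.py
```

```text
corner tri
 [[ 541.2 -255.9    6.2    1.5]
 [ 601.3 -370.2    5.     0.2]
 [ 504.4 -423.2    5.1    1.4]
 [ 444.8 -306.3    6.6    1.5]]
top z4
 [[ 540.9 -255.6    4. ]
 [ 601.4 -370.3    4. ]
 [ 504.  -422.9    4. ]
 [ 444.4 -306.2    4. ]] [ 522.7 -338.8    4. ]
scene z4
 [[ 539.4 -259.1    4. ]
 [ 600.4 -371.5    4. ]
 [ 503.5 -425.3    4. ]
 [ 442.2 -310.2    4. ]] [ 521.4 -341.5    4. ]
fit top (np.float64(27.66280988339296), array([ 522.7, -338.8]), array([0.3, 0.5, 1. , 0.8])) scene (np.float64(28.316725251406567), array([ 521.4, -341.5]), array([0.9, 1.1, 0.5, 0.2]))
holes [[ 536.2 -273.7    4. ]
 [ 510.7 -404.2    4. ]] mid [ 523.5 -338.9    4. ]
holes scene [[ 533.2 -277.5    4. ]
 [ 507.  -409.1    4. ]] [ 520.1 -343.3    4. ]
fin top [[ 482.5 -350.1   48. ]]
posts tri
 [[519.2 271.8  97.5   0.5]
 [520.4  97.8  97.5   0.4]]
[[519.3 272.6  95. ]
 [520.8  97.9  95. ]] [520.  185.3  95. ]
[[516.4 270.1  95. ]
 [517.4  95.9  95. ]] [516.9 183.   95. ]
jig yaw 0.5004122769612591 174.73561367377786
yaw s 0.31743739241469016
rod ends [[461.5 326.7  96.8   0.3]
 [461.2 260.6  96.7   1.4]]
panel [[584.  260.7  81.9   1. ]
 [584.9 111.2  80.2   2.5]
 [456.4 110.   99.    0.7]
 [457.5 259.6 101.    2.9]]
```

>>> servo_tool(plan=[[[0,0,0.152,-41,-13.25,13,0],[0,0,0.304,-82,-26.5,26,0],[0,0,0.456,-123,-39.75,39,0],[0,0,0.608,-164,-53,52,0],[0,0,0.76,-205,-66.25,65,0],[0,0,0.912,-246,-79.5,78,0],[0,0,1.065,-287,-92.75,92,0],[0,0,1.217,-327.4,-106,104.7,0],[0,0,1.217,-327.4,-106,104.7,0],[0,0,1.217,-327.4,-106,104.7,0]]])

```text
clock: 1.35
ee_pos: [460.8, 303.1, 299.8]
tool_rot: [-180.0, 0.0, 90.0]
force: [0.5, 0.1, 0.4]
gripper_width: 0.498
```

Run:
```python
from h import *
np.set_printoptions(precision=2,suppress=True)
r=read_state();print(r['clock'],r['ee_pos'],r['tool_rot'],r['joint_pos'],r['gripper_width'],r['force'])
s=snapshot('scene');save(s,'s1');t=snapshot('top');crop(s,330,130,200,200,3,'s1c');crop(t,130,180,200,200,3,'t1c')
```

```text
1.35 [460.79 303.11 299.84] [-179.96    0.01   90.05] [ 33.33   4.39  -2.14  83.51   0.02 123.29] 0.49830369626687226 [0.47 0.14 0.42]
```

View pics/s1c.png

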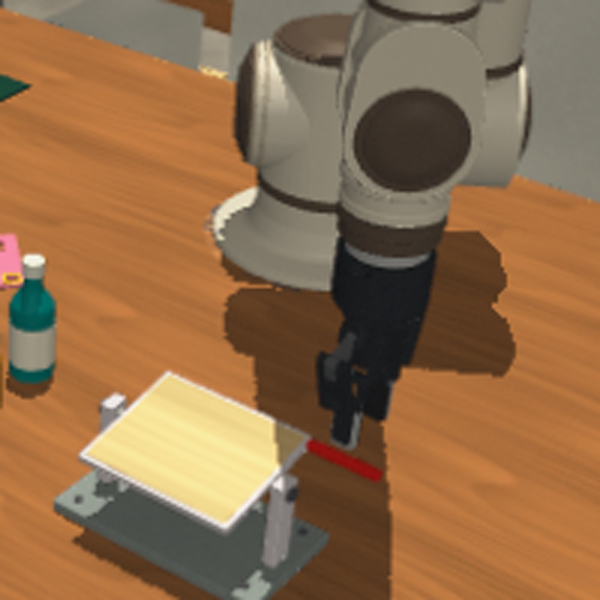

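View pics/t1c.png

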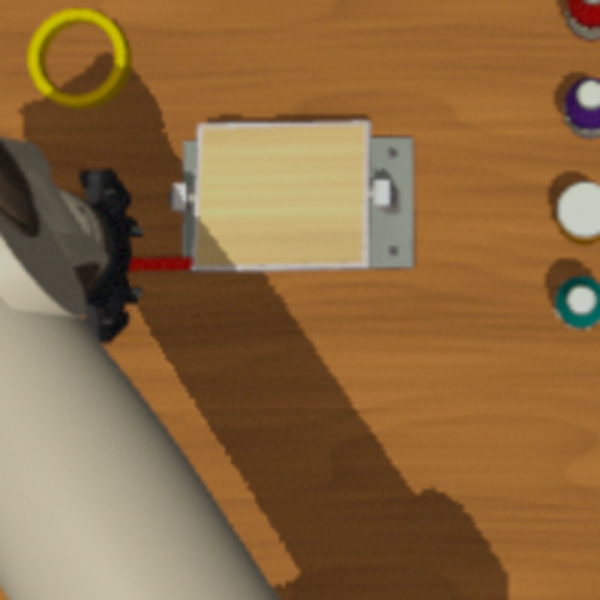

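The open jaws stand above the red rod (scene crop (345,460)) and straddle it in x. Next I lower and grip.

>>> servo_tool(plan=[[[0,0,0,0,0,20,0],[0,0,0,0,0,38,0],[0,0,0,0,0,51,0],[0,0,0,0,0,51,0],[0,0,0,0,0,51,1],[0,0,0,0,0,51,1],[0,0,0,0,0,51,1],[0,0,0,0,0,51,1],[0,0,0,0,0,51,1],[0,0,0,0,0,51,1]]], squeeze=30)

```text
clock: 2.7
ee_pos: [461.0, 303.2, 249.2]
tool_rot: [180.0, -0.0, 90.0]
force: [-0.4, 2.1, 2.2]
gripper_width: 0.123
```

>>> servo_tool(plan=[[[0,0,0,0,1.9,-7.9,1],[0,0,0,0,4.8,-15.5,1],[0,0,0,0,8.8,-22.6,1],[0,0,0,0,13.7,-29.1,1],[0,0,0,0,19.5,-34.8,1],[0,0,0,0,26,-39.6,1],[0,0,0,0,33.1,-43.5,1],[0,0,0,0,40.7,-46.4,1],[0,0,0,0,48.6,-48.1,1],[0,0,0,0,57.3,-48.8,1]]])

```text
clock: 3.95
ee_pos: [518.0, 303.3, 299.4]
tool_rot: [-180.0, -0.1, 90.0]
force: [-5.5, 5.5, 3.3]
gripper_width: 0.122
```

Run:
```python
from h import *
np.set_printoptions(precision=2,suppress=True)
r=read_state();print(r['clock'],r['ee_pos'],r['tool_rot'],r['gripper_width'],r['force'],r['ft_torque'])
s=snapshot('scene');crop(s,330,130,200,200,3,'s2c')
```

```text
3.95 [518.04 303.33 299.43] [-179.99   -0.09   90.04] 0.12232563952096474 [-5.52  5.49  3.34] [1.   1.41 0.06]
```

View pics/s2c.png

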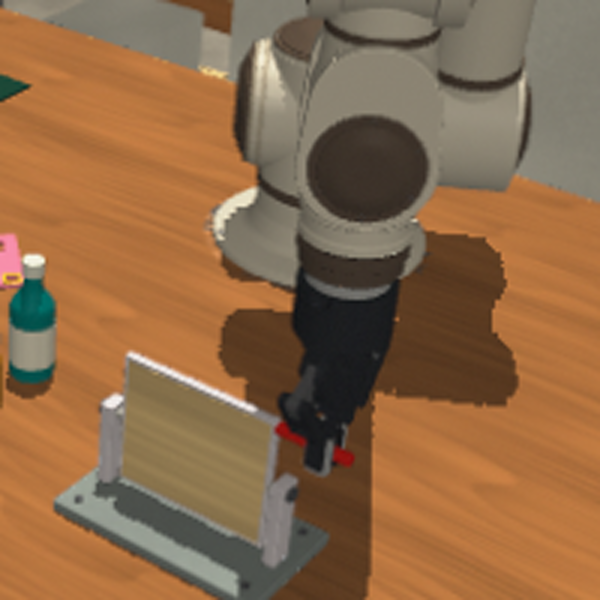

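The panel now stands on edge, with the rod at scene crop (320,445) still in the fingers and low forces. Next is the second half of the turn.

>>> servo_tool(plan=[[[0,0,0,0,9.8,0.8,1],[0,0,0,0,19.9,3.5,1],[0,0,0,0,29.3,7.9,1],[0,0,0,0,37.8,14,1],[0,0,0,0,45.1,21.5,1],[0,0,0,0,50.9,30.2,1],[0,0,0,0,55,39.7,1],[0,0,0,0,57.4,49.3,1],[0,0,0,0,58,58,1],[0,0,0,0,58,60,1]]])

```text
clock: 5.25
ee_pos: [576.4, 303.1, 237.7]
tool_rot: [180.0, -0.0, 90.0]
force: [-2.1, 1.6, 5.8]
gripper_width: 0.124
```

Run:
```python
from h import *
np.set_printoptions(precision=2,suppress=True)
r=read_state();print(r['clock'],r['ee_pos'],r['tool_rot'],r['gripper_width'],r['force'],r['ft_torque'])
s=snapshot('scene');crop(s,330,130,200,200,3,'s3c')
```

```text
5.25 [576.4  303.07 237.68] [179.97  -0.    90.  ] 0.124426369590959 [-2.1   1.58  5.77] [0.34 0.69 0.06]
```

View pics/s3c.png

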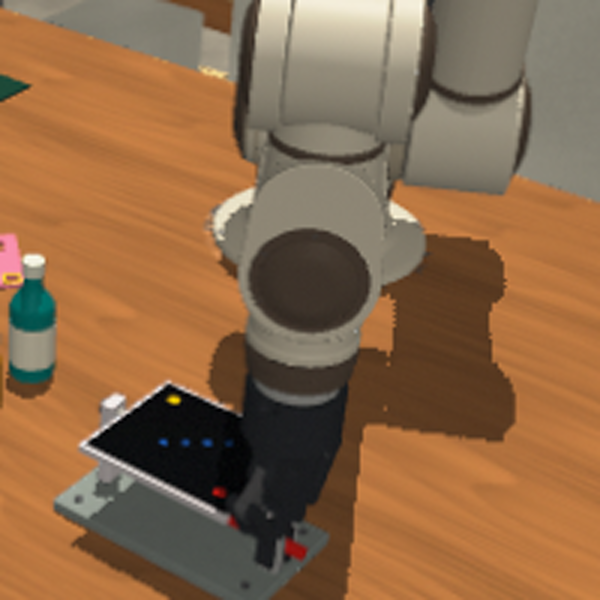

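Black face is up, with the yellow dot at crop (174,400) and the red dot at (218,491). I'll press a little further to be sure of the stop.

>>> servo_tool(plan=[[[0,0,0,0,0,2,1],[0,0,0,0,0,3,1],[0,0,0,0,0,4,1],[0,0,0,0,0,4,1],[0,0,0,0,0,4,1],[0,0,0,0,0,4,1],[0,0,0,0,0,4,1],[0,0,0,0,0,4,1],[0,0,0,0,0,4,1],[0,0,0,0,0,4,1]]])

```text
clock: 6.55
ee_pos: [576.2, 303.0, 236.1]
tool_rot: [179.9, -0.0, 90.0]
force: [-5.8, -0.8, 15.2]
gripper_width: 0.125
```

>>> servo_tool(plan=[[[0,0,0,0,0,3,0],[0,0,0,0,0,3,0],[0,0,0,0,0,3,0],[0,0,0,0,0,3,0],[0,0,0,0,0,-20,0],[0,0,0,0,0,-60,0],[0,0,0,0,0,-105,0],[0,0,0,-50,-30,-150,0],[0,0,0,-100,-60,-166,0],[0,0,0,-150,-90,-166,0]]])

```text
clock: 7.8
ee_pos: [487.4, 155.2, 401.3]
tool_rot: [179.8, -0.0, 90.0]
force: [0.3, -0.4, 0.6]
gripper_width: 0.503
```

Run:
```python
from h import *
np.set_printoptions(precision=2,suppress=True)
r=read_state();print(r['clock'],r['ee_pos'],r['tool_rot'],r['gripper_width'],r['force'],r['ft_torque'])
s=snapshot('scene');t=snapshot('top');np.savez('pics/scene1.npz',**s);np.savez('pics/top1.npz',**t);crop(s,330,130,200,200,3,'s4c');save(t,'t4')
```

```text
7.8 [487.36 155.22 401.31] [179.83  -0.04  90.04] 0.5025173338086308 [ 0.32 -0.36  0.62] [-0.01 -0.03 -0.  ]
```

View pics/s4c.png

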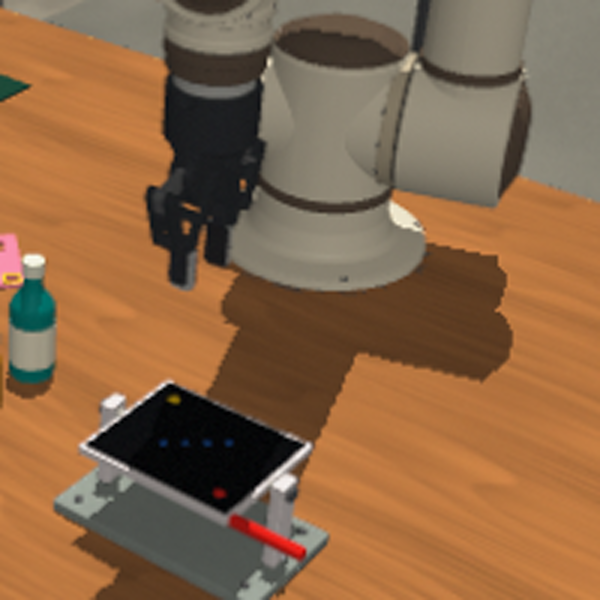

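View pics/t4.png

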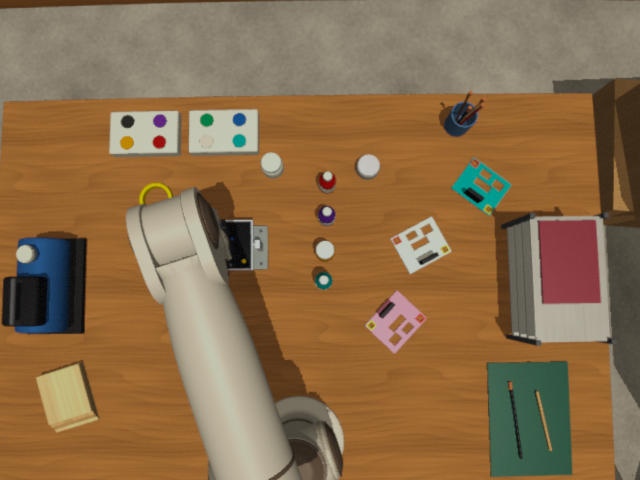

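The panel lies level with the black face up, dots at scene crop (174,400) and (219,493), and the row of bottles is unchanged. I move over the white stencil, staying high across the row.

>>> servo_tool(plan=[[[0,0,0,-30,0,0,0],[0,0,-0.06,-85,0,0,0],[0,0,-0.12,-145,0,0,0],[0,0,-0.18,-205,0,0,0],[0,0,-0.25,-265,-1,0,0],[0,0,-0.32,-325,-2,0,0],[0,0,-0.39,-385,-3,10,0],[0,0,-0.45,-440,-3.5,30,0],[0,0,-0.487,-485,-3.5,55,0],[0,0,-0.487,-508,-3.5,70,0]]])

```text
clock: 9.15
ee_pos: [484.5, -353.6, 327.7]
tool_rot: [-180.0, -0.1, 117.8]
force: [0.3, 0.7, -0.1]
gripper_width: 0.503
```

Run:
```python
from h import *
np.set_printoptions(precision=1,suppress=True)
r=read_state();print(r['clock'],r['ee_pos'],r['tool_rot'],r['gripper_width'],r['force'],r['joint_pos'])
t=load('top0')
a=np.radians(27.8);R=np.array([[np.cos(a),-np.sin(a)],[np.sin(a),np.cos(a)]])
c=np.array([522.4,-339.5])
for z in(4,48):
    P=np.array([[-42+sx*6,5+sy*25] for sx,sy in((1,1),(1,-1),(-1,-1),(-1,1))])@R.T+c
    print(z,((proj(t,np.c_[P,[z]*4])-[380,205])+.5)*8-.5)
s=snapshot('scene');t=snapshot('top');np.savez('pics/scene2.npz',**s);np.savez('pics/top2.npz',**t)
crop(s,200,130,120,130,5,'s5c');crop(t,160,205,120,80,6,'t5c')
```

```text
9.15 [ 484.5 -353.6  327.7] [-180.    -0.1  117.8] 0.5032844383363241 [ 0.3  0.7 -0.1] [-36.1  11.    8.3  87.4  -0.   26.1]
4 [[306.3 455. ]
 [433.2 385.5]
 [450.5 416.2]
 [323.5 485.9]]
48 [[331.4 446.4]
 [462.3 374.7]
 [480.2 406.5]
 [349.2 478.3]]
```

View pics/s5c.png

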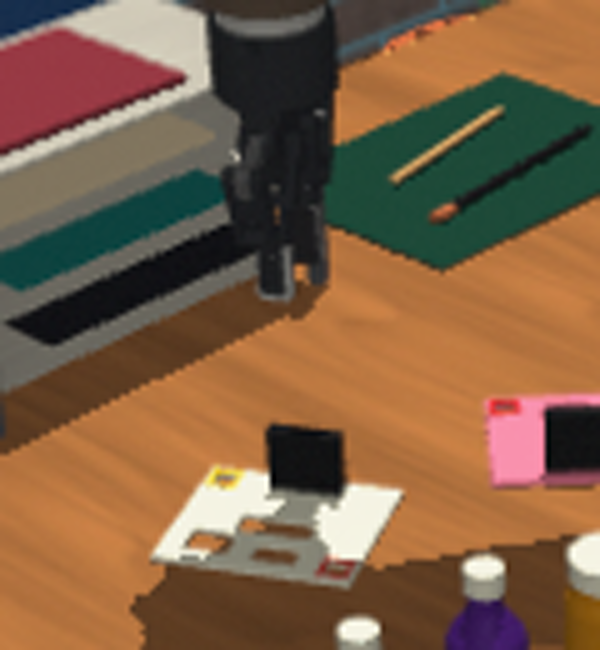

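View pics/t5c.png

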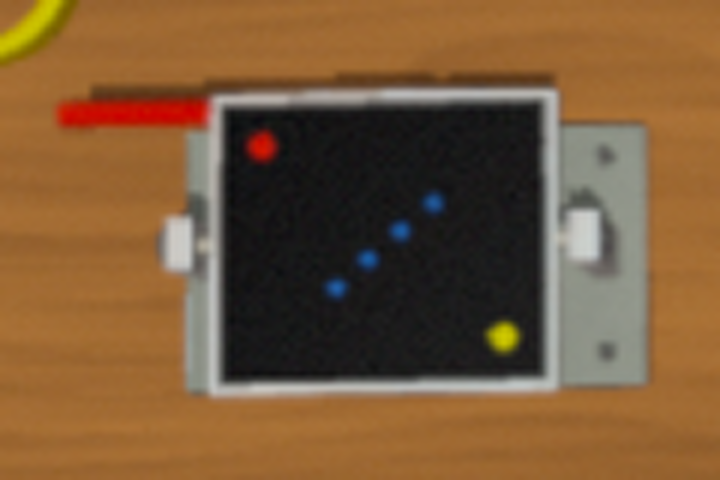

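>>> servo_tool(plan=[[[0,0,0,0,0,35,0],[0,0,0,0,0,75,0],[0,0,0,0,0,110,0],[0,0,0,0,0,131,0],[0,0,0,0,0,140,0],[0,0,0,0,0,140,0],[0,0,0,0,0,140,1],[0,0,0,0,0,140,1],[0,0,0,0,0,140,1],[0,0,0,0,0,140,1]]], squeeze=50)

```text
clock: 10.5
ee_pos: [485.1, -351.9, 191.0]
tool_rot: [179.9, 0.1, 117.9]
force: [-0.6, 1.2, 6.2]
gripper_width: 0.136
```

Run:
```python
from h import *
np.set_printoptions(precision=2,suppress=True)
r=read_state();print(r['clock'],r['ee_pos'],r['tool_rot'],r['gripper_width'],r['force'],r['ft_torque'])
for n in('top2','scene2'):
    s=load(n);x0,y0,x1,y1=(190,215,265,275) if n[0]=='t' else (355,255,435,305)
    im=s['img'][y0:y1,x0:x1].astype(int);R,G,B=im[...,0],im[...,1],im[...,2]
    for c,m in(('red',(R>90)&(G<60)&(B<60)),('yel',(R>90)&(G>80)&(B<60))):
        k,_,st,ce=cv2.connectedComponentsWithStats(m.astype(np.uint8))
        for i in range(1,k):
            if 3<st[i,4]<40: p=ce[i]+[x0,y0];print(n,c,st[i],p,onz(s,p,89.5))
s=snapshot('scene');crop(s,200,130,120,130,5,'s6c')
```

```text
10.5 [ 485.06 -351.91  191.03] [179.93   0.11 117.89] 0.13569306194418734 [-0.55  1.16  6.18] [0.19 0.05 0.01]
top2 red [ 0  5  4  6 24] [191.5 222.5] [[578.56 269.45  89.5 ]]
top2 red [11 12  5  5 21] [203. 229.] [[561.23 239.28  89.5 ]]
top2 yel [51 44  5  5 20] [243.25 260.75] [[477.88 134.55  89.5 ]]
scene2 red [64  0  9  7 19] [422.68 258.37] [[397.48 189.56  89.5 ]]
scene2 red [57  2  7  3 11] [414.18 258.55] [[413.1  172.91  89.5 ]]
scene2 red [46 38  5  3 13] [402.69 294.  ] [[558.5  235.51  89.5 ]]
scene2 red [52 47  8  3 18] [409.72 303.22] [[576.58 268.03  89.5 ]]
scene2 yel [ 0  0 11  8 28] [358.93 259.04] [[511.75  63.45  89.5 ]]
scene2 yel [45  0  3  5  5] [401.2 257. ] [[429.87 142.7   89.5 ]]
scene2 yel [31  7  4  3  9] [387.56 262.67] [[475.27 130.56  89.5 ]]
scene2 yel [6 9 2 3 4] [361.5 265. ] [[528.78  85.41  89.5 ]]
scene2 yel [73 19  7  1  7] [431. 274.] [[443.04 243.75  89.5 ]]
scene2 yel [73 38  3  4  5] [429.  294.2] [[517.1  284.22  89.5 ]]
```

View pics/s6c.png

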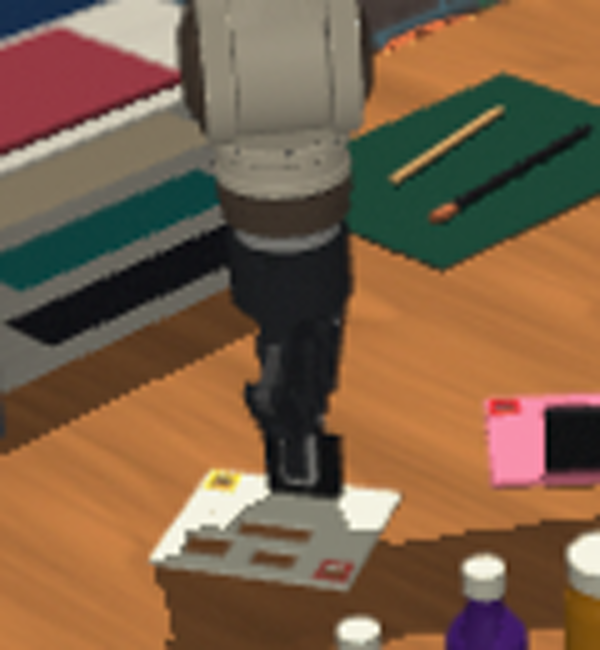

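>>> servo_tool(plan=[[[0,0,0,0,0,0,1],[0,0,0,0,0,-5,1],[0,0,0,0,0,-20,1],[0,0,0,0,0,-45,1],[0,0,0,0,0,-75,1],[0,0,0,0,0,-110,1],[0,0,0,0,0,-145,1],[0,0,0,0,0,-170,1],[0,0,0,0,0,-180,1],[0,0,0,0,0,-180,1]]])

```text
clock: 11.8
ee_pos: [484.7, -351.7, 370.1]
tool_rot: [180.0, 0.0, 117.9]
force: [0.2, -0.4, -0.8]
gripper_width: 0.138
```

Run:
```python
from h import *
np.set_printoptions(precision=2,suppress=True)
r=read_state();print(r['clock'],r['ee_pos'],r['tool_rot'],r['gripper_width'],r['force'],r['ft_torque'])
s=snapshot('scene');t=snapshot('top');crop(s,200,80,120,130,5,'s7c');crop(t,360,200,120,100,6,'t7c');np.savez('pics/scene3.npz',**s);np.savez('pics/top3.npz',**t)
```

```text
11.8 [ 484.75 -351.69  370.06] [179.98   0.04 117.9 ] 0.13782707333394878 [ 0.2  -0.39 -0.82] [-0.    0.04  0.02]
```

View pics/s7c.png

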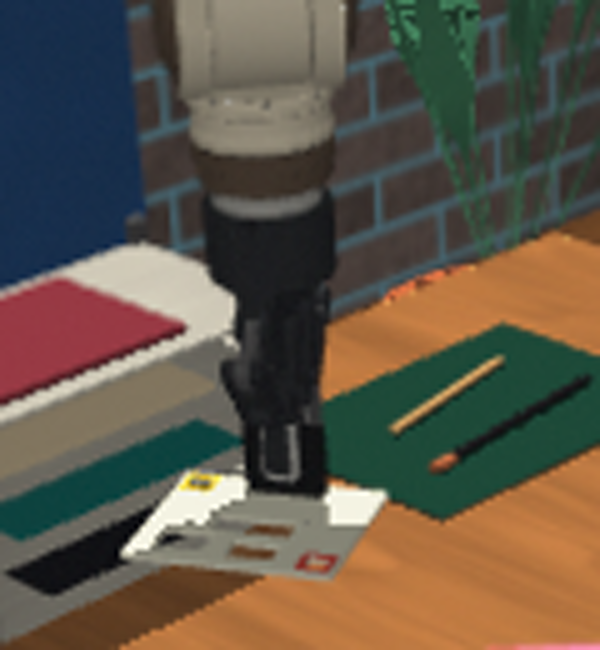

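View pics/t7c.png

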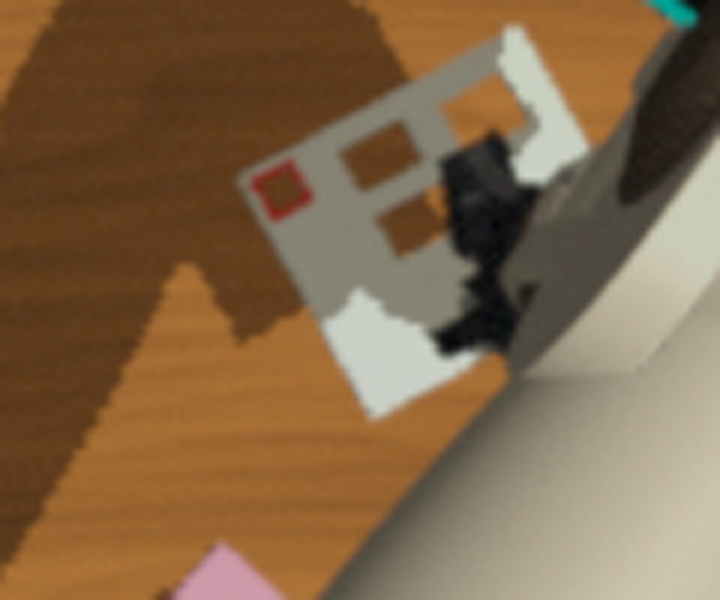

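Stencil is lifted level and held: red hole at top crop (282,190) and scene crop (316,562). I measure its pose in the hand.

Run:
```python
from h import *
np.set_printoptions(precision=2,suppress=True)
t=load('top3');s=load('scene3')
T=lambda p:(np.array(p,float)+.5)/6-.5+[360,200]
S=lambda p:(np.array(p,float)+.5)/5-.5+[200,80]
tp=T([[240,182],[515,25],[372,418],[282,190]]);sp=S([[330,578],[122,555],[387,492],[316,563]])
X=tri(t,tp,s,sp);print(X)
m=np.array([[55,65],[55,-65],[-55,65],[42,52.]])
def fit(m,P):
    a=m-m.mean(0);b=P-P.mean(0); th=np.arctan2((a[:,0]*b[:,1]-a[:,1]*b[:,0]).sum(),(a*b).sum())
    R=np.array([[np.cos(th),-np.sin(th)],[np.sin(th),np.cos(th)]]); o=P.mean(0)-R@m.mean(0)
    return np.degrees(th),o,np.linalg.norm((m@R.T+o)-P,axis=1)
print('tri',fit(m,X[:,:2]));Z=onz(t,tp,184);print('top',fit(m,Z[:,:2]));Z=onz(s,sp,184);print('scene',fit(m,Z[:,:2]))
th=np.radians(27.9);R=np.array([[np.cos(th),-np.sin(th)],[np.sin(th),np.cos(th)]])
for o in (fit(m,X[:,:2])[1],fit(m,onz(t,tp,184)[:,:2])[1]): print('fin from TCP',o+R@[-42,5]-[484.75,-351.69], 'in stencil frame TCP at', R.T@([484.75,-351.69]-o))
# jig from dots
for n,r,y in(('top',[561.2,239.3],[477.9,134.5]),('scene',[558.5,235.5],[475.3,130.6])):
    print(n,fit(np.array([[42,52],[-42,-52.]]),np.array([r,y])))
```

```text
[[ 542.39 -254.87  182.29    2.24]
 [ 604.35 -366.75  183.62    1.47]
 [ 447.48 -304.42  185.55    2.63]
 [ 538.49 -270.93  184.96    1.7 ]]
tri (np.float64(28.19444756227019), array([ 525.62, -336.48]), array([1.94, 1.13, 1.28, 0.43]))
top (np.float64(28.228693640127315), array([ 524.93, -335.74]), array([1.79, 0.98, 1.22, 0.78]))
scene (np.float64(28.87163439312881), array([ 526.27, -337.77]), array([2.08, 1.39, 1.06, 1.27]))
fin from TCP [ 1.42 -0.02] in stencil frame TCP at [-43.24   5.68]
fin from TCP [0.73 0.71] in stencil frame TCP at [-42.97   4.71]
top (np.float64(0.44820441603647226), array([519.55, 186.9 ]), array([0.09, 0.09]))
scene (np.float64(0.5083320888100512), array([516.9 , 183.05]), array([0.1, 0.1]))
```

>>> servo_tool(plan=[[[0,0,0.02,10,5,0,1],[0,0,0.06,32,16,0,1],[0,0,0.11,58,30,0,1],[0,0,0.17,88,45,0,1],[0,0,0.23,118,60,0,1],[0,0,0.29,148,76,0,1],[0,0,0.35,178,91,0,1],[0,0,0.41,208,106,0,1],[0,0,0.455,230,118,0,1],[0,0,0.479,242,124,0,1]]])

```text
clock: 13.15
ee_pos: [480.6, -78.0, 369.0]
tool_rot: [-180.0, -0.0, 90.4]
force: [0.7, 0.0, -0.2]
gripper_width: 0.133
```

Run:
```python
from h import *
np.set_printoptions(precision=2,suppress=True)
r=read_state();print(r['clock'],r['ee_pos'],r['tool_rot'],r['gripper_width'],r['force'],r['ft_torque'])
s=snapshot('scene');save(s,'s8')
```

```text
13.15 [480.56 -78.01 369.05] [-179.95   -0.02   90.43] 0.1334241567859375 [ 0.68  0.02 -0.24] [-0.05  0.01  0.02]
```

View pics/s8.png

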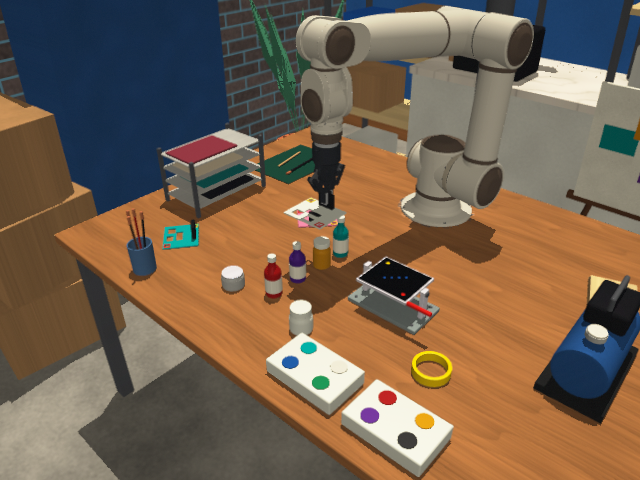

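The stencil hangs level at scene (315,212), clear above the row, and everything stands. I continue to the jig.

>>> servo_tool(plan=[[[0,0,0,15,0,0,1],[0,0,0,45,0,0,1],[0,0,0,80,-0.5,0,1],[0,0,0,115,-1,0,1],[0,0,0,150,-1,0,1],[0,0,0,185,-1.5,0,1],[0,0,0,218,-1.5,5,1],[0,0,0,245,-2,12,1],[0,0,0,262,-2,20,1],[0,0,0,270,-2,25,1]]])

```text
clock: 14.45
ee_pos: [476.7, 190.9, 343.8]
tool_rot: [-180.0, 0.0, 90.5]
force: [0.6, -0.5, -0.5]
gripper_width: 0.13
```

>>> servo_tool(plan=[[[0,0,0,0,0,4,1],[0,0,0,0,0,8,1],[0,0,0,0,0,12,1],[0,0,0,0,0,16,1],[0,0,0,0,0,18,1],[0,0,0,0,0,20,1],[0,0,0,0,0,20,1],[0,0,0,0,0,20,1],[0,0,0,0,0,20,1],[0,0,0,0,0,20,1]]])

```text
clock: 15.7
ee_pos: [476.9, 190.2, 324.7]
tool_rot: [180.0, -0.0, 90.5]
force: [0.1, -0.4, -1.0]
gripper_width: 0.131
```

Run:
```python
from h import *
np.set_printoptions(precision=2,suppress=True)
r=read_state();print(r['clock'],r['ee_pos'],r['tool_rot'],r['gripper_width'],r['force'],r['ft_torque'])
s=snapshot('scene');t=snapshot('top');np.savez('pics/scene4.npz',**s);np.savez('pics/top4.npz',**t);crop(s,335,180,120,120,5,'s9c');crop(t,160,195,120,90,6,'t9c')
```

```text
15.7 [476.9  190.24 324.7 ] [179.99  -0.    90.46] 0.1314751030067322 [ 0.11 -0.37 -1.05] [0.03 0.   0.04]
```

View pics/s9c.png

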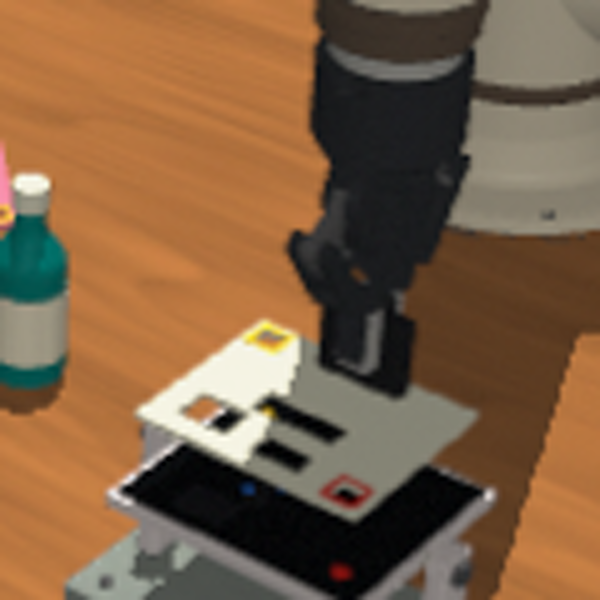

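View pics/t9c.png

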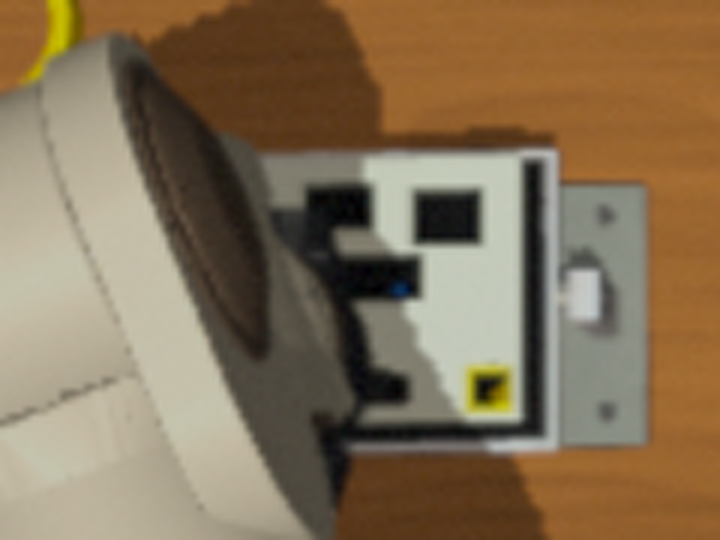

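```bash
cat > p.py <<'E'
from h import *
np.set_printoptions(precision=2,suppress=True)
def fit(m,P):
    a=m-m.mean(0);b=P-P.mean(0); th=np.arctan2((a[:,0]*b[:,1]-a[:,1]*b[:,0]).sum(),(a*b).sum())
    R=np.array([[np.cos(th),-np.sin(th)],[np.sin(th),np.cos(th)]]); o=P.mean(0)-R@m.mean(0)
    return np.degrees(th),o,np.linalg.norm((m@R.T+o)-P,axis=1)
YH=[-42,-52.];RH=[42,52.]
def rep(t,tp,mt,s,sp,ms,n,ztop):
    print('tri first %d'%n,tri(t,tp[:n],s,sp[:n]))
    for nm,c,p,m,dots in(('top',t,tp,mt,[[561.2,239.3],[477.9,134.5]]),('scene',s,sp,ms,[[558.5,235.5],[475.3,130.6]])):
        th,o,e=fit(np.array(m,float),onz(c,p,ztop)[:,:2]);a=np.radians(th)
        R=np.array([[np.cos(a),-np.sin(a)],[np.sin(a),np.cos(a)]])
        print(nm,'yaw',th,'o',o,'res',e,'| red off',R@RH+o-dots[0],'yel off',R@YH+o-dots[1])
E
python3 - <<'E'
from p import *
t=load('top4');s=load('scene4')
T=lambda p:(np.array(p,float)+.5)/6-.5+[160,195]
S=lambda p:(np.array(p,float)+.5)/5-.5+[335,180]
tp=T([[524,155],[523,425],[489,390]]);mt=[[55,-65],[-55,-65],YH]
sp=S([[137,410],[265,320],[268,337],[347,491],[478,413],[357,520]]);ms=[[55,-65],[-55,-65],YH,RH,[-55,65],[55,65]]
rep(t,tp,mt,s,sp,ms,3,324.7-190.5+4)
E
```

```text
tri first 3 [[574.28 118.97 140.13   1.95]
 [463.05 118.42 138.29   0.31]
 [477.85 131.56 140.81   1.64]]
top yaw -0.30857291348172705 o [519.55 183.81] res [0.95 1.35 0.66] | red off [ 0.63 -3.72] yel off [-0.63 -2.46]
scene yaw 0.2871649115566221 o [517.4 183. ] res [1.29 0.59 2.08 0.88 0.47 3.48] | red off [ 0.64 -0.29] yel off [0.36 0.19]
```

Seen through the holes, alignment is close: the scene camera says <1 mm, the top camera says about 3 mm short in y. I split it (+1.5 mm) and lower to about 12 mm.

>>> servo_tool(plan=[[[0,0,0,0.5,0,4,1],[0,0,0,1,0,8,1],[0,0,0,1.5,0,12,1],[0,0,0,1.5,0,16,1],[0,0,0,1.5,0,20,1],[0,0,0,1.5,0,24,1],[0,0,0,1.5,0,28,1],[0,0,0,1.5,0,31,1],[0,0,0,1.5,0,32,1],[0,0,0,1.5,0,32,1]]])

```text
clock: 17.05
ee_pos: [476.9, 191.7, 292.6]
tool_rot: [180.0, 0.0, 90.5]
force: [-0.4, 0.2, -1.6]
gripper_width: 0.132
```

Run:
```python
from h import *
np.set_printoptions(precision=2,suppress=True)
r=read_state();print(r['clock'],r['ee_pos'],r['tool_rot'],r['gripper_width'],r['force'],r['ft_torque'])
s=snapshot('scene');t=snapshot('top');np.savez('pics/scene5.npz',**s);np.savez('pics/top5.npz',**t);crop(s,345,210,100,110,6,'s10c');crop(t,190,200,80,80,8,'t10c')
```

```text
17.05 [476.88 191.7  292.65] [180.     0.    90.46] 0.1315745755734978 [-0.35  0.25 -1.56] [ 0.07 -0.02  0.  ]
```

View pics/s10c.png

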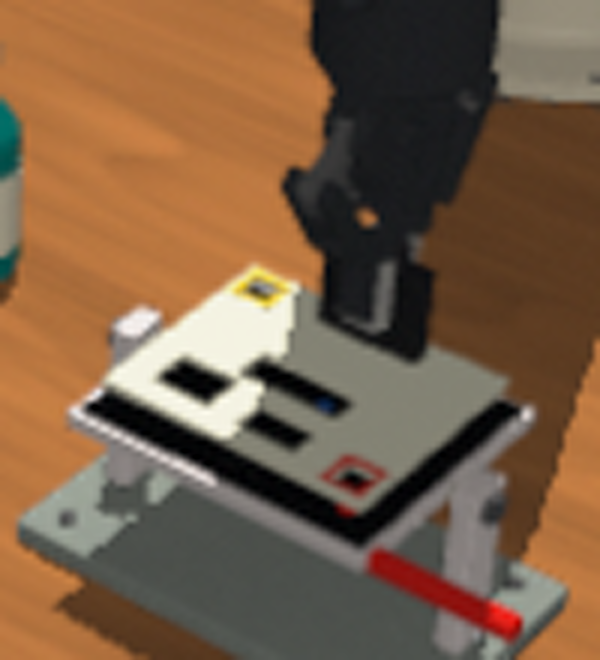

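View pics/t10c.png

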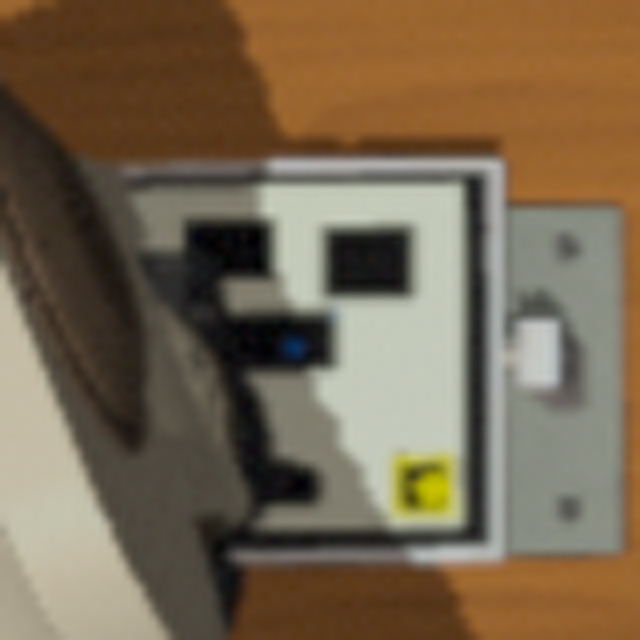

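Run:
```python
from p import *
t=load('top5');s=load('scene5')
T=lambda p:(np.array(p,float)+.5)/8-.5+[190,200]
S=lambda p:(np.array(p,float)+.5)/6-.5+[345,210]
tp=T([[467,181],[465,530],[423,486]]);mt=[[55,-65],[-55,-65],YH]
sp=S([[104,388],[255,264],[263,289],[354,475],[508,381],[362,515]]);ms=[[55,-65],[-55,-65],YH,RH,[-55,65],[55,65]]
for off in(191,):rep(t,tp,mt,s,sp,ms,3,292.65-off+4)
# panel corner heights, scene/top right edge corners
print('panel', tri(t,T([[502,160],[500,556]]),s,S([[72,412],[252,262]])))
print('posts -y tri',tri(t,T([[539,353]]),s,S([[137,322]])))
# expected appearance: nominal TCP-based pose of holes
```

```text
tri first 3 [[575.26 121.48 102.93   1.51]
 [463.98 120.11 107.97   0.96]
 [477.8  133.79 108.05   0.12]]
top yaw -0.2804882152756017 o [519.99 185.77] res [0.66 0.87 0.29] | red off [ 1.05 -1.73] yel off [-0.16 -0.52]
scene yaw 0.931866077168938 o [518.61 185.33] res [4.32 3.59 2.68 2.6  0.69 4.95] | red off [1.26 2.5 ] yel off [2.16 2.05]
panel [[583.83 111.84  90.45   1.29]
 [455.24 111.1  100.47   1.73]]
posts -y tri [[520.8   98.43  96.93   0.1 ]]
```

Run:
```python
from p import *
t=load('top5');s=load('scene5')
def comp(s,box,f):
    x0,y0,x1,y1=box;im=s['img'][y0:y1,x0:x1].astype(int);m=f(im[...,0],im[...,1],im[...,2]).astype(np.uint8)
    k,_,st,ce=cv2.connectedComponentsWithStats(m);i=1+np.argmax(st[1:,4]);b=st[i]
    return ce[i]+[x0,y0],np.array([b[0]+(b[2]-1)/2+x0,b[1]+(b[3]-1)/2+y0]),b[4]
yel=lambda R,G,B:(R>140)&(G>120)&(B<110); red=lambda R,G,B:(R>95)&(G<70)&(B<70)
zt=292.65-191+4
for nm,c,box,f,dot in(('scene yel',s,(380,250,400,264),yel,[475.3,130.6]),('scene red',s,(396,283,412,293),red,[558.5,235.5]),('top yel',t,(237,255,250,267),yel,[477.9,134.5])):
    ce,bb,a=comp(c,box,f);print(nm,a,ce,bb,onz(c,[ce,bb],zt)[:,:2]-dot)
t=load('top2');s=load('scene2');crop(s,345,240,100,80,7,'s2p');crop(t,160,205,120,80,6,'t2p')
```

```text
scene yel 71 [387.34 254.79] [388. 255.] [[ -9.7   -8.92]
 [-10.05  -7.03]]
scene red 6 [401.17 287.17] [401.  287.5] [[-1.89 -7.27]
 [-0.54 -6.83]]
top yel 40 [242.88 260.07] [242.5 260. ] [[ 0.62 -1.41]
 [ 0.82 -0.45]]
```

View pics/s2p.png

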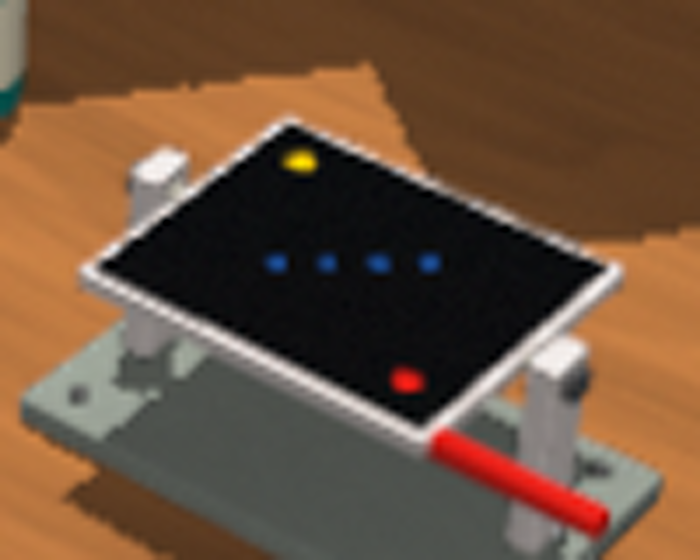

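Run:
```python
from p import *
t=load('top2');s=load('scene2')
T=lambda p:(np.array(p,float)+.5)/6-.5+[160,205]
S=lambda p:(np.array(p,float)+.5)/7-.5+[345,240]
print('panel after turn',tri(t,T([[212,96],[560,90],[557,390],[208,392]]),s,S([[423,436],[84,270],[290,119],[620,268]])))
s=load('scene5');crop(s,375,245,45,60,13,'s5z')
```

```text
panel after turn [[583.22 259.31  93.1    1.  ]
 [583.46 110.78  90.08   2.44]
 [454.97 110.91  89.51   0.06]
 [456.05 259.1   92.22   2.18]]
```

View pics/s5z.png

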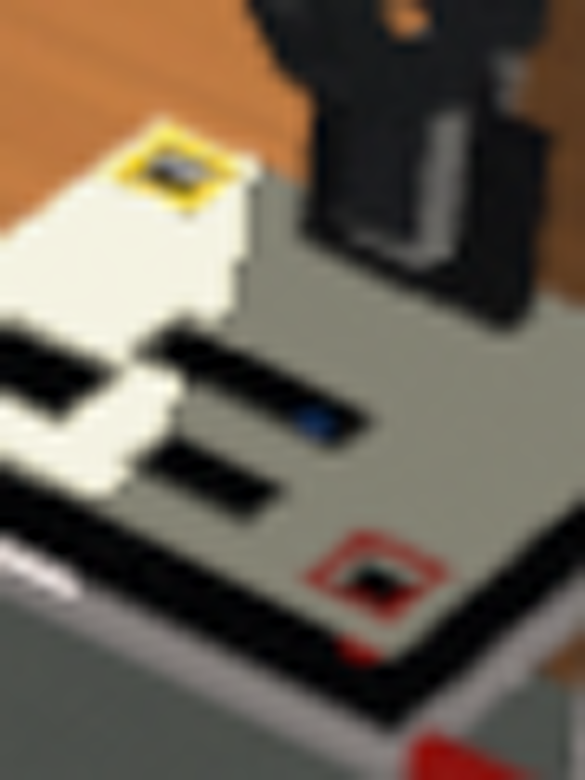

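Run:
```python
from p import *
s=load('scene5');S=lambda p:(np.array(p,float)+.5)/13-.5+[375,245]
for z in(104,106):print(z,onz(s,S([[378,576],[177,169]]),z)[:,:2]-[[558.5,235.5],[475.3,130.6]])
# height of the red hole above the dot from scene alone if horizontally aligned with dot
```

```text
104 [[-2.16 -0.16]
 [-2.74 -1.17]]
106 [[ 0.07  1.17]
 [-0.3   0.43]]
```

>>> servo_tool(plan=[[[0,0,0,0,0,0.5,1],[0,0,0,0,0,1,1],[0,0,0,0,0,1.5,1],[0,0,0,0,0,1.5,1],[0,0,0,0,0,1.5,1],[0,0,0,0,0,1.5,1],[0,0,0,0,0,1.5,1],[0,0,0,0,0,1.5,1],[0,0,0,0,0,1.5,1],[0,0,0,0,0,1.5,1]]])

```text
clock: 18.4
ee_pos: [476.9, 191.7, 291.1]
tool_rot: [180.0, 0.0, 90.5]
force: [0.3, -0.6, -0.1]
gripper_width: 0.136
```

Run:
```python
from h import *
np.set_printoptions(precision=2,suppress=True)
r=read_state();print(r['clock'],r['ee_pos'],r['tool_rot'],r['gripper_width'],r['force'],r['qd'])
s=snapshot('scene');save(s,'s11')
```

```text
18.4 [476.86 191.72 291.13] [180.     0.    90.46] 0.13606763213055376 [ 0.26 -0.62 -0.13] [ 0.02 -0.11  0.01  0.06 -0.03  0.05]
```

View pics/s11.png

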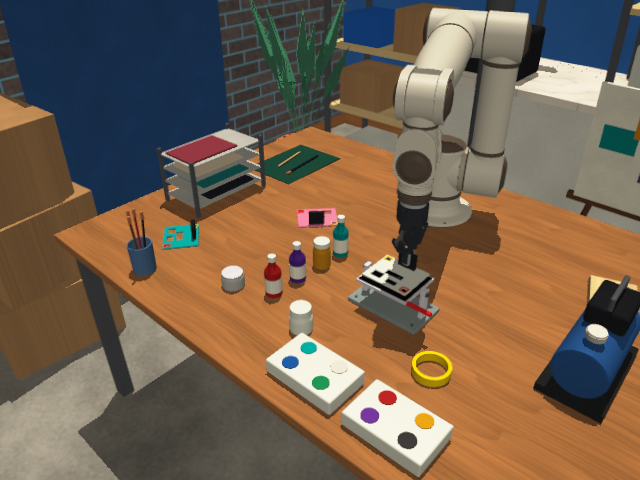

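The stencil hovers over the panel at scene (397,275), and every bystander stands where it was. I hand in.

```bash
python3 -c "
from rig import *
print(close_job())"
```

```text
the job is handed in; nothing more can be done
None
```

I turned the panel over by its rod until it pressed on its stop with about 15 N. I then gripped the white stencil by its fin, carried it over the row of bottles and left it held above the black face. The job was handed in at about 18.5 s; no verdict was reported.

My last checks showed:
- **Panel:** it measured level after the turn, with opposite edges within about 1 mm in height.
- **Stencil:** it was level, still and held (opening 0.136), about 10 mm above the face, with no contact force.
- **Hole alignment:** both holes came out within about 3 mm of their dots. That was measured about 1.5 mm higher, before a final lowering straight down that I did not re-measure.
- **Bystanders:** all stood where they were at the start.

**Checks that failed or disagreed:**
- The two cameras differed by 2–4 mm at the jig, so I split the difference in y.
- My first colour-mask centres of the holes in the scene view were spoiled by wood colour and shadow. I replaced them with hand-picked corners.
- In the top view the arm hid the red hole, so its offset there came from a corner fit.

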